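Lock the top sieve stage onto the glaze sieve stack

ROBOT

A 7-joint arm with a two-finger parallel gripper is mounted at the origin on the work surface. World frame = base frame: x ahead of the robot, y to its left, z up, the work surface at z = 0. Lengths are in m, angles in rad, forces in N, time in s.
With the tool pointing down it reaches from about 0.4 to 0.9 m from the base axis. Payload 5.5 kg.
Tool frame: the origin (TCP) lies between the finger pads; the fingertips stand manip.tcp_to_tips ahead of it and the grasp point (between the pads) lies 6 mm ahead of it (manip.tcp_to_tips is the distance from the TCP to the fingertips, in m); z points along the fingers, y is the direction in which the jaws open and shut (so a half turn about z gives the same grasp; the last joint's range is limited). The gripper opens to 92 mm and grips with 3 to 60 N. Pads are 19 mm wide; open, the fingers measure 130 mm over their backs; the gripper's body (75 mm by 190 mm) begins 47 mm behind the grasp point.
Start: joints at [-0.957, 0.501, -0.427, 1.55, 0.221, 1.138, -0.21], TCP at [0.223, 0.61, 0.252] pointing down, gripper open.
Joint ranges: [-2.88, 2.88], [-0.31, 2.03], [-1.54, 1.56], [0.2, 2.42], [-1.41, 4.55], [0.19, 2.02], [-2.57, 2.57]. Speed limits (rad/s): [2.57, 2.57, 3.14, 3.14, 3.14, 3.14, 3.14].

INTERFACE

Orientations are given as a 3x3 rotation matrix whose columns are the frame's x, y, z axes.
In Python, from bench import manip, capture, job, monitor gives the robot as it stands. The module is installed in compiled form; this text tells all that it offers. Calls block until the motion is done:
- manip.move_to(position, orientation): joint-space move of the TCP to a pose.
- manip.servo_line(position, rot=None, rate=0.15, f_stop=None): straight line of the TCP; rot=None keeps the orientation; rate is the mean speed in m/s. With f_stop (N) it stops when the force on the tool has changed by that much, and returns True; else False.
- manip.goto_joints(angles): joint-space move.
- manip.ungrasp() and manip.clamp(): open the fingers fully, or close them until they stop; the grip force is fixed at half the most.
- manip.sleep(seconds).
- manip.inverse_kinematics(position, orientation): joint angles nearest the present ones, or None.
- capture(name): name is "side" or "top"; returns a dict with "image" (400x640x3 uint8, blue, green, red), "depth" (400x640 float32, m along the optical axis (not along the pixel's ray), 0 where there is no reading), "vfov" (degrees; the focal length in pixels is half the picture's height over the tangent of half this angle, whatever the lens; pixels are square), "cx", "cy" (the principal point, pixels), "world_to_cam" (4x4, takes a point from world to camera coordinates). Camera axes: x right, y down, z forward; pixel columns grow to the right and rows downward; lengths in m; the calibration is good to about 2 mm. A picture is of the moment at which its call begins.
A pose or a line that the arm cannot do raises manip.PlanningError and nothing moves.
- job.close_job(): hands the job in, once; it reports no verdict.
Readings, each from a call of its own:
- monitor.get_time_s(): time.
- monitor.get_q(): joint angles.
- monitor.get_qvel(): joint speeds.
- monitor.get_joint_torque(): joint torques, N m.
- monitor.get_position(): TCP position.
- monitor.get_tcp_rot(): TCP orientation.
- monitor.get_contact_force(): force on the tool from outside, world axes, zero at the start.
- monitor.get_torque(): the same for the moment, N m.
- monitor.get_width(): finger opening in m.
Only numpy, scipy, OpenCV 4.12 (cv2) and the standard library are available. Lean on these libraries where they do the work, as an engineer would, in place of code of your own. Each camera call takes 0.05 s, during which the arm holds its last target.

TASK

Finish the glaze sieve: take the narrow sieve stage (the one with a straight grip bar whose ring is as wide as the stack), lower it into the stack screwed to the bench so that its two lugs drop through the rim notches, and turn it a quarter turn clockwise, seen from above, to its stop. Let go of it sitting level and fully down on the rim. Leave the wide sieve stage and the knobbed cover where they stand.

Things in the scene. Friction and masses are not known exactly. Their poses are not given: they have to be found in the camera images.
- stage: Narrow white loose sieve stage to fit. Origin: centre of underside, z up. Spigot 38 mm diameter, 20 mm tall; at its foot (height 0-9 mm) two lugs 12 mm wide along +x and -x, to 30 mm from the axis. Above it a ring 76 mm diameter, height 20-44 mm; on top a grip bar 14 mm thick (y), 66 mm long (x, in line with the lugs), top at 78 mm: pinch it across y from above. Half-turn symmetric. 180 g.
- receiver: White sieve stack, 82 mm diameter, on a fixed foot. Origin: centre of underside, z up. Rim at 85 mm, lip 7 mm thick, hole 48 mm, notches at +x and -x 26 mm wide to 36 mm from axis. Stage enters with its x along receiver x, either way (spare 12 degrees, 5 mm). Down, ring on rim: stage origin at 65 mm, lugs 4 mm under the lip; turns freely, clockwise only, to a stop just past 90 degrees.
- wide_stage: A wide sieve stage of another set, not wanted, loose: like the narrow stage and of the same height, but its ring is 104 mm in diameter and its grip bar 94 mm long. Origin: centre of its underside.
- cover: A plain cover, not wanted, loose: a flat white disc 76 mm in diameter and 26 mm tall with a round knob, 28 mm in diameter, in the middle; 54 mm tall in all; no bar, no lugs. Origin: centre of its underside.
Not all that is in view belongs to the job. What is shaped like the receiver but green is not meant.

How it is judged:
At the end, for the whole second after the job is handed in: The narrow stage sits on the receiver, its axis within 10 mm of the receiver's, its origin 58 to 71 mm above the receiver's (65 mm when fully down), upright within 7 degrees, its grip bar within 20 degrees of the receiver's y axis (turned a quarter turn from the notches), and at rest (horizontal distance between stage and receiver below 0.01 m and z of stage in the frame of receiver between 0.058 and 0.071 m and angle between stage's own z axis and vertical below 0.12 rad and angle between the x axis of stage and the y axis of receiver, either way round below 0.35 rad and linear speed of stage below 0.02 m/s and angular speed of stage below 0.2 rad/s); the robot touches nothing.
It fails at once if the wide sieve stage is moved more than 30 mm or tipped over (distance of wide_stage from where it was at the start of the episode above 0.03 m or angle between wide_stage's own z axis and vertical above 0.5 rad).
It fails at once if the knobbed cover is moved more than 30 mm or tipped over (distance of cover from where it was at the start of the episode above 0.03 m or angle between cover's own z axis and vertical above 0.5 rad).
It also fails if it takes over 48 s, if anything falls off the work surface, if the arm or the gripper's body presses on something with over 40 N, if the wrist force passes 120 N, or if a joint passes its speed limit or range.

## Working session

There is one attempt and no reset: what is moved stays moved. The work goes in short steps, each a Python script; the robot and the scene stay as the last script left them, time stands still between calls to the robot, and variables do not carry over. Pictures are saved under pics/ and viewed, and the job is handed in when it is done.

```bash
mkdir -p pics
cat > h.py <<'E'
import numpy as np, cv2
from bench import manip, capture, job, monitor
def pts(c):
    h,w=c["depth"].shape; f=h/2/np.tan(np.radians(c["vfov"])/2)
    u,v=np.meshgrid(np.arange(w),np.arange(h)); d=c["depth"]
    P=np.stack([(u-c["cx"])/f*d,(v-c["cy"])/f*d,d],-1)
    T=np.linalg.inv(c["world_to_cam"]); return P@T[:3,:3].T+T[:3,3]
E
python3 - <<'E'
from h import *
for n in("top","side"):
    c=capture(n); cv2.imwrite(f"pics/{n}0.png",c["image"]); np.save(n+"0.npy",c,allow_pickle=True)
    print(n,c["vfov"],c["cx"],c["cy"],np.linalg.inv(c["world_to_cam"]).round(3).tolist(),(c["depth"]>0).mean())
print(monitor.get_time_s(),manip.tcp_to_tips)
E
```

```text
top 50.00881793977259 318.91622075794726 198.98644437258693 [[-0.03, -0.975, 0.218, 0.328], [-1.0, 0.029, -0.007, -0.053], [0.001, -0.218, -0.976, 1.044], [0.0, 0.0, 0.0, 1.0]] 0.996
side 54.39444244707348 321.82089092187033 199.54857788368435 [[-0.777, -0.473, 0.415, 0.187], [-0.629, 0.601, -0.493, 0.338], [-0.016, -0.644, -0.765, 0.68], [0.0, 0.0, 0.0, 1.0]] 0.99599609375
0.1 0.025
```

View pics/top0.png

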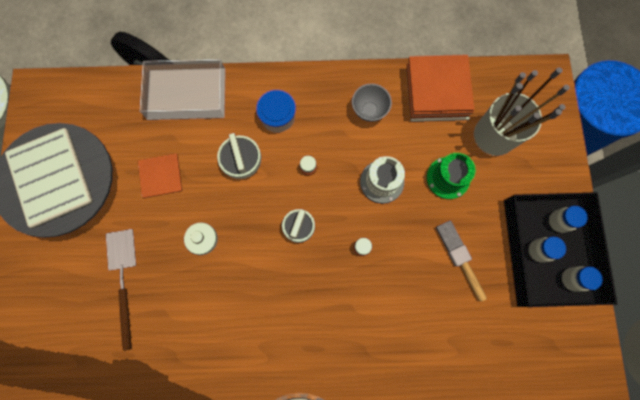

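View pics/side0.png

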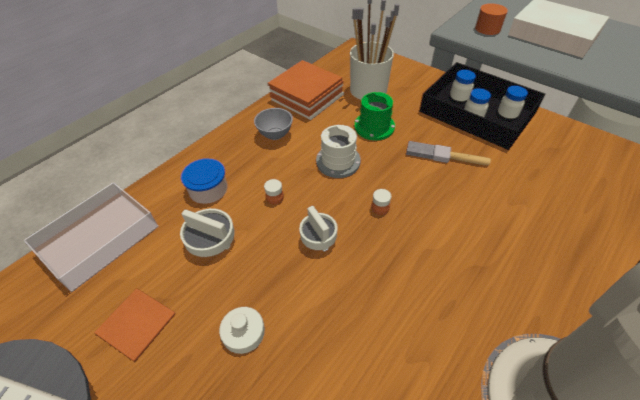

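Candidates in the top view:
- Narrow stage at (298,226): bar, small ring. This is my choice.
- Wide stage at (239,157): bar, large ring.
- Cover at (200,239): knob, no bar.
- Receiver: white stack at (384,178). The green copy at (453,175) is not meant.

Next I'll crop and measure.

Run:
```python
from h import *
C={n:np.load(n+"0.npy",allow_pickle=True).item() for n in("top","side")}
t=C["top"]["image"]; s=C["side"]["image"]
def cr(i,x,y,r,S=390): return cv2.resize(i[y-r:y+r,x-r:x+r],(S,S),interpolation=cv2.INTER_CUBIC)
cv2.imwrite("pics/crop1.png",np.vstack([np.hstack([cr(t,298,226,28,290),cr(t,384,178,28,290)]),np.hstack([cr(s,318,230,35,290),cr(s,339,148,35,290)])]))
for n in C:
    c=C[n];P=pts(c)
    cen={"top":dict(stage=(298,226),wide=(239,157),cover=(200,239),rec=(384,178)),"side":dict(stage=(318,230),wide=(207,232),cover=(242,330),rec=(339,148))}[n]
    hsv=cv2.cvtColor(c["image"],cv2.COLOR_BGR2HSV)
    for k,(x,y) in cen.items():
        r=36; Q=P[y-r:y+r,x-r:x+r].reshape(-1,3); 
        top=np.percentile(Q[:,2],99.5)
        print(n,k,"zmax",Q[:,2].max().round(4))
        zb={"stage":[(.068,.085),(.036,.050)],"wide":[(.068,.085),(.036,.050)],"cover":[(.048,.06),(.02,.03)],"rec":[(.078,.095)]}[k]
        for lo,hi in zb:
            M=((P[...,2]>lo)&(P[...,2]<hi)).astype(np.uint8)
            W=np.zeros_like(M);W[y-r:y+r,x-r:x+r]=1;M&=W
            q=P[M>0]
            if len(q)<5: print(lo,len(q));continue
            (cx,cy),(w,h),a=cv2.minAreaRect((q[:,:2]*1000).astype(np.float32))
            (ex,ey),er=cv2.minEnclosingCircle((q[:,:2]*1000).astype(np.float32))
            print("  ",lo,len(q),"z",np.median(q[:,2]).round(4),"rect",np.round([cx,cy,w,h,a],1),"circ",np.round([ex,ey,er],1))
```

```text
top stage zmax 1.0439
   0.068 180 z 0.0775 rect [491.8  -8.2  13.9  65.9  68.6] circ [491.5  -9.2  33. ]
   0.036 284 z 0.0422 rect [492.   -7.6  73.3  74.6  88.4] circ [491.9  -8.1  38. ]
top wide zmax 1.0439
   0.068 233 z 0.0771 rect [667.3 134.2  93.8  14.2  15. ] circ [667.3 134.1  46.9]
   0.036 487 z 0.0404 rect [694.6 122.5 103.7 161.5  66.3] circ [690.9 109.   86.1]
top cover zmax 1.0439
   0.048 111 z 0.0535 rect [471.1 228.5  25.9  26.   36.5] circ [470.5 228.6  14.1]
   0.02 649 z 0.0256 rect [470.8 227.7  73.6  74.7  85.9] circ [470.9 228.6  38.3]
top rec zmax 1.0439
   0.078 527 z 0.0847 rect [ 601.9 -217.5   79.7   81.3   87.2] circ [ 601.5 -217.2   41.2]
side stage zmax 0.6796
   0.068 229 z 0.0765 rect [493.2  -9.3  15.   66.5  68.1] circ [493.2  -9.2  33.3]
   0.036 368 z 0.0424 rect [492.2  -8.8  75.3  73.5  59.5] circ [493.3  -9.5  38.5]
side wide zmax 0.6796
   0.068 342 z 0.0765 rect [669.4 133.2  94.6  14.5  15. ] circ [668.8 135.5  47.3]
   0.036 573 z 0.0424 rect [667.5 132.8 100.  103.3   2. ] circ [669.4 132.   53. ]
side cover zmax 0.6796
   0.048 213 z 0.0529 rect [471.9 227.1  26.2  26.1  25.6] circ [472.5 226.8  14. ]
   0.02 1224 z 0.025 rect [472.  227.2  74.5  74.8   5.6] circ [472.3 227.5  38.2]
side rec zmax 0.6796
   0.078 449 z 0.0837 rect [ 611.9 -260.6   80.3  166.2   12.8] circ [ 598.1 -263.7   87.1]
```

View pics/crop1.png

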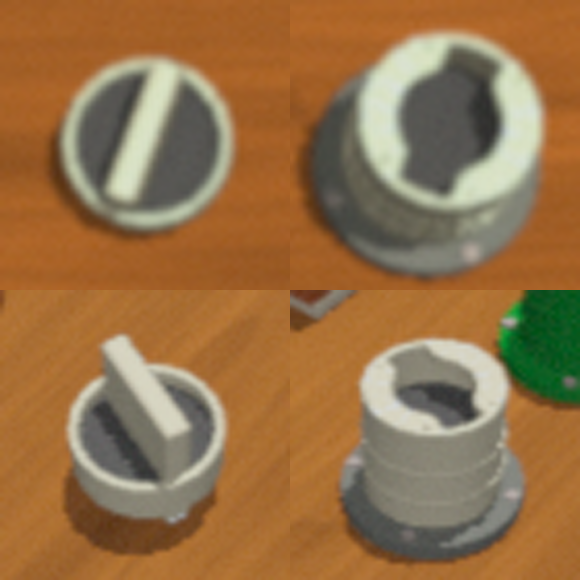

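The top-left crop (stage at pixel 298,226) shows a slim bar spanning a 38 mm radius ring, so it is the narrow stage. The white stack at (384,178) has its notches leaning up and to the right. I'll measure the notch angle next.

Run:
```python
from h import *
for n,ctr in(("top",(.6015,-.2173)),("side",None)):
    c=np.load(n+"0.npy",allow_pickle=True).item(); P=pts(c)
    M=(abs(P[...,2]-.085)<.005)&(np.hypot(P[...,0]-.6015,P[...,1]+.2173)<.048)
    q=P[M][:,:2]
    (ex,ey),er=cv2.minEnclosingCircle((q*1000).astype(np.float32)); print(n,ex,ey,er,len(q), P[M][:,2].mean())
    o=np.array([ex,ey])/1000
    # cast rays from every pixel onto rim plane, classify rim/not rim
    h,w=M.shape; f=h/2/np.tan(np.radians(c["vfov"])/2); u,v=np.meshgrid(np.arange(w),np.arange(h))
    T=np.linalg.inv(c["world_to_cam"]); R=np.stack([(u-c["cx"])/f,(v-c["cy"])/f,np.ones_like(u)],-1)@T[:3,:3].T
    X=T[:3,3]+R*((.085-T[2,3])/R[...,2])[...,None]
    d=X[...,:2]-o; r=np.hypot(d[...,0],d[...,1])
    H=(r<.0385)&~M                      # hole + notches
    pc=d[H]; print(" hole centroid mm",pc.mean(0)*1000,"area mm2 equiv",len(pc))
    ev,V=np.linalg.eigh(np.cov(pc.T)); a=np.degrees(np.arctan2(V[1,1],V[0,1])); print(" PCA axis",a%180, ev*1e6)
    N=H&(r>.027)&(r<.035); th=np.degrees(np.arctan2(d[N][:,1],d[N][:,0]))
    print(" doubled-angle",np.degrees(np.angle(np.exp(2j*np.radians(th)).mean()))/2, np.sort(th).round()[::max(1,len(th)//24)])
```

```text
top 601.5328979492188 -217.16464233398438 41.217498779296875 510 0.08467911828507824
 hole centroid mm [-0.66949631  0.40258056] area mm2 equiv 433
 PCA axis 157.11656451502427 [127.58432431 318.50900465]
 doubled-angle -23.01233291116968 [-179.  -46.  -43.  -38.  -33.  -29.  -24.  -20.  -16.  -12.   -8.   -4.
    1.  108.  136.  139.  144.  147.  153.  156.  160.  164.  168.  172.
  177.]
side 602.764404296875 -219.05062866210938 42.183292388916016 415 0.08367423101586188
 hole centroid mm [-2.27647557  2.60584889] area mm2 equiv 267
 PCA axis 160.06372648084516 [109.38095505 291.85404727]
 doubled-angle -24.518781342156387 [-42. -39. -37. -33. -24. -21. -20. -17. -13. -10.  -8.  -5.  -2. 131.
 135. 136. 139. 140. 143. 144. 146. 146. 148. 151. 152. 155. 156. 159.
 159. 162. 163. 166. 166. 169. 170. 173. 175.]
```

```bash
cat >> h.py <<'E'
def down(yaw):  # tool down, jaw (y) axis at yaw deg
    a=np.radians(yaw); y=np.array([np.cos(a),np.sin(a),0]); z=np.array([0,0,-1.]); return np.stack([np.cross(y,z),y,z],1)
S=np.array([.4928,-.0088]); SB=-21.6   # stage centre, bar direction
R=np.array([.602,-.2177]); RB=-23.     # receiver
E
python3 - <<'E'
from h import *
for k in(0,180):
    for nm,p,y in(("S",S,SB+90+k),("Sl",S,SB+90+k),("R",R,RB+90+k),("R turned",R,RB+k)):
        z={"S":.073,"Sl":.25,"R":.14,"R turned":.14}[nm]
        q=manip.inverse_kinematics(np.r_[p,z],down(y)); print(k,nm,None if q is None else np.round(q,2))
E
```

```text
0 S [ 0.06  0.46 -0.12  2.07  0.09  0.61  1.07]
0 Sl [-0.03  0.19 -0.01  1.95  0.    1.    1.15]
0 R [ 0.17  0.57  0.18  1.68 -0.12  0.9   1.57]
0 R turned [ 0.07  0.59  0.32  1.69 -0.22  0.9   0.08]
180 S [-0.59  0.56  0.68  2.09 -0.56  0.67 -1.48]
180 Sl [-0.81  0.27  0.91  1.97 -0.25  1.02 -1.74]
180 R [-0.17  0.67  0.68  1.7  -0.49  0.96 -1.28]
180 R turned [-0.48  1.07  1.35  1.7  -1.09  1.31 -2.44]
```

Run:
```python
from h import *
O=down(SB+90)
manip.move_to(np.r_[S,.20],O)
hit=manip.servo_line(np.r_[S,.074],rate=.1,f_stop=8)
print(hit,monitor.get_position(),monitor.get_contact_force())
manip.clamp(); print("w",monitor.get_width(),monitor.get_contact_force())
f0=monitor.get_contact_force()
manip.servo_line(np.r_[S,.20],rate=.1); manip.sleep(.3)
print("w",monitor.get_width(),monitor.get_contact_force()-f0,monitor.get_time_s(),monitor.get_position())
for n in("top","side"):
    c=capture(n); cv2.imwrite(f"pics/{n}1.png",c["image"]); np.save(n+"1.npy",c,allow_pickle=True)
a,b=[cv2.imread(f"pics/{n}1.png") for n in("top","side")]
cv2.imwrite("pics/lift1.png",np.hstack([a[100:350,180:480],b[60:310,180:480]]))
```

```text
False [ 0.49334103 -0.00878651  0.07455099] [ 0.12864663  0.02647257 -0.21749009]
w 0.01392563844208708 [ 0.01349385  0.17225309 -0.87915095]
w 0.013691354651217565 [-0.63408014  0.21700004 -1.28124877] 6.8083 [ 0.4926179  -0.00878587  0.19966872]
```

View pics/lift1.png

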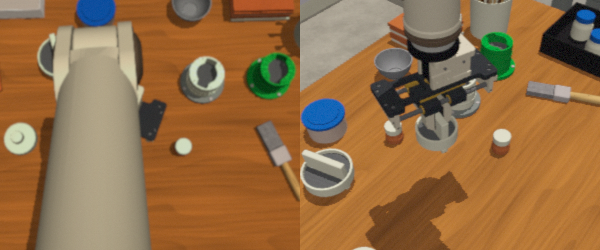

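The stage is held, with the jaw width at 13.8 mm matching the bar. The side view shows it under the gripper, at about (437,130) in the composite. I'll check its offset and level in the hand.

Run:
```python
from h import *
from scipy.optimize import least_squares
c=np.load("side1.npy",allow_pickle=True).item(); P=pts(c)
p=np.array([.4926,-.0088])
near=np.hypot(P[...,0]-p[0],P[...,1]-p[1])<.06
for lo,hi in((.15,.156),(.156,.162),(.148,.166)):
    q=P[near&(P[...,2]>lo)&(P[...,2]<hi)]
    q=q[np.hypot(*(q[:,:2]-p).T)>.03]
    r=least_squares(lambda x:np.hypot(q[:,0]-x[0],q[:,1]-x[1])-.038,p,loss="soft_l1",f_scale=.001)
    print(lo,len(q),(r.x*1000).round(1),np.abs(r.fun).mean()*1000)
q=P[near&(P[...,2]>.12)&(P[...,2]<.18)]
print(np.histogram(q[:,2],bins=np.arange(.12,.181,.003)))
# ring top annulus: plane fit
q=P[near&(P[...,2]>.164)&(P[...,2]<.174)]; rr=np.hypot(*(q[:,:2]-p).T); q=q[(rr>.031)&(rr<.0385)]
A=np.c_[q[:,:2]-p,np.ones(len(q))]; s=np.linalg.lstsq(A,q[:,2],rcond=None)[0]; print("plane",s,len(q),(A@s-q[:,2]).std())
```

```text
0.15 87 [494.   -9.9] 0.49576879548142005
0.156 150 [493.5  -9.5] 2.6708643913457086
0.148 342 [493.8  -9.6] 1.6263045336552195
(array([  0,   2,   6,   8,   5,   1,   0,   0,  30,  40,  48,  39,  93,
       291,  58,  85, 173,  19,  17,  19]), array([0.12 , 0.123, 0.126, 0.129, 0.132, 0.135, 0.138, 0.141, 0.144,
       0.147, 0.15 , 0.153, 0.156, 0.159, 0.162, 0.165, 0.168, 0.171,
       0.174, 0.177, 0.18 ]))
plane [-0.00135642 -0.00320383  0.1683178 ] 266 0.001849036142173638
```

The stage is level. Its origin is 75.4 mm below the TCP and it is centred within about 1 mm. I'll insert it with a force guard.

Run:
```python
from h import *
O=down(RB+90)
manip.servo_line(np.r_[S,.235],rate=.15)
manip.move_to(np.r_[R,.235],O)
manip.servo_line(np.r_[R,.180],rate=.1); 
f0=monitor.get_contact_force()
hit=manip.servo_line(np.r_[R,.1395],rate=.04,f_stop=6)
print(hit,monitor.get_position(),monitor.get_contact_force()-f0,monitor.get_torque(),monitor.get_width(),monitor.get_time_s(),monitor.get_q().round(2))
c=capture("side"); cv2.imwrite("pics/ins.png",cv2.resize(c["image"][60:220,240:440],(800,640))[:600]); np.save("side2.npy",c,allow_pickle=True)
```

```text
False [ 0.60227289 -0.21777892  0.13979146] [-0.63679618 -1.04089637 -0.10420688] [-0.05013641 -0.01267521  0.06012805] 0.01378444689215417 10.0833 [ 0.24  0.57  0.09  1.68 -0.06  0.89  1.52]
```

View pics/ins.png

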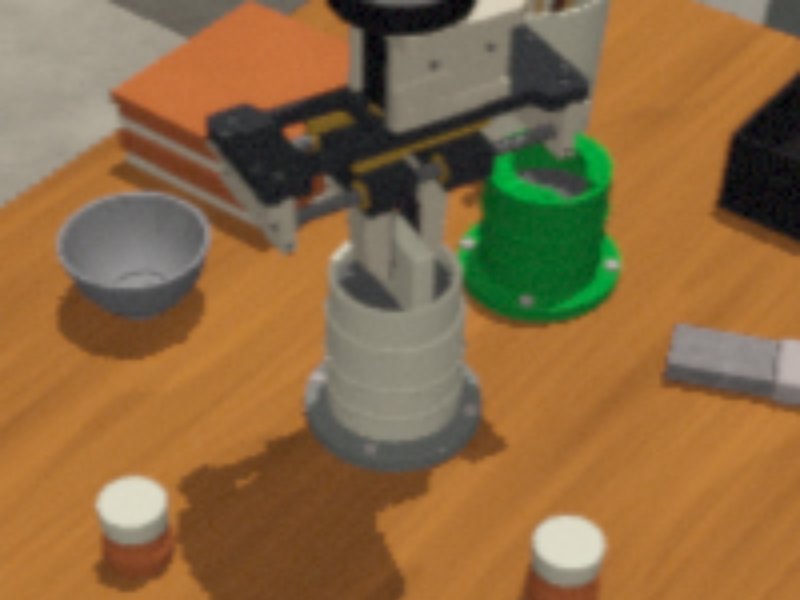

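The stage is in: its ring is flush on the stack at picture position (395,290), with no resistance on the way down. I'll seat it lightly, then turn it clockwise with the last joint.

Run:
```python
from h import *
p=monitor.get_position()
hit=manip.servo_line(np.r_[R,.137],rate=.02,f_stop=4)
p=monitor.get_position(); print("seat",hit,p)
manip.servo_line(np.r_[R,max(p[2]+.0005,.1375)],rate=.02)
f0=monitor.get_contact_force(); print(f0)
q=monitor.get_q()
q0=q.copy(); t0=monitor.get_torque()
for d in(20,40,60,75,85,88,90,92,94):
    qq=q0.copy(); qq[6]-=np.radians(d); manip.goto_joints(qq)
    f=monitor.get_contact_force()-f0; m=monitor.get_torque()-t0
    y=monitor.get_tcp_rot()[:,1]
    print(d,"jaw",np.degrees(np.arctan2(y[1],y[0])).round(1),f.round(1),m.round(2),monitor.get_position().round(4),monitor.get_width().round(4))
    if abs(m[2])>.6 or np.linalg.norm(f)>25: break
print(monitor.get_time_s())
```

```text
seat True [ 0.60255291 -0.21800187  0.13886623]
[ 0.04659514  0.27228212 -1.54665077]Traceback (most recent call last):
  File "<stdin>", line 13, in <module>
AttributeError: 'float' object has no attribute 'round'
```

Only my print call failed, and the 20° step had already been made. Continuing from the actual angle.

Run:
```python
from h import *
def yaw():
    y=monitor.get_tcp_rot()[:,1]; return np.degrees(np.arctan2(y[1],y[0]))
q0=monitor.get_q(); y0=yaw(); f0=monitor.get_contact_force(); t0=monitor.get_torque(); print(y0,f0,t0,monitor.get_position())
for tgt in(45,25,10,0,-18+10-0,-13,-18,-21,-23,-25,-27):
    qq=q0.copy(); qq[6]-=np.radians(y0-tgt); manip.goto_joints(qq)
    f=monitor.get_contact_force()-f0; m=monitor.get_torque()-t0
    print(tgt,"jaw",round(yaw(),1),f.round(1),m.round(2),monitor.get_position().round(4),round(monitor.get_width(),4))
    if abs(m[2])>.6 or np.linalg.norm(f)>25: break
print(monitor.get_time_s())
```

```text
47.20613437793123 [ 0.27198269 -0.24410571 -1.48905132] [-0.05063827 -0.00939649 -0.01824295] [ 0.60173547 -0.21764015  0.13904262]
45 jaw 45.1 [-0.  -0.4 -0.3] [ 0.04 -0.03  0.05] [ 0.6018 -0.2176  0.139 ] 0.0138
25 jaw 25.3 [0.2 1.1 0.7] [-0.03  0.04  0.09] [ 0.6016 -0.2177  0.139 ] 0.0136
10 jaw 10.4 [0.7 0.6 0.1] [ 0.    0.1  -0.03] [ 0.6016 -0.2177  0.139 ] 0.0139
0 jaw 0.4 [-1.1  0.7 -0.2] [-0.04  0.07  0.01] [ 0.6017 -0.2177  0.139 ] 0.0139
-8 jaw -7.6 [-0.1  0.5  0.5] [-0.04  0.06  0.02] [ 0.6017 -0.2177  0.139 ] 0.0137
-13 jaw -12.6 [ 0.3  0.3 -0.4] [0.02 0.12 0.03] [ 0.6017 -0.2176  0.139 ] 0.0141
-18 jaw -17.7 [-0.6 -0.8  0.3] [-0.08  0.11  0.01] [ 0.6017 -0.2176  0.139 ] 0.0137
-21 jaw -20.8 [-0.3  0.1  0.8] [-0.    0.08 -0.04] [ 0.6017 -0.2176  0.139 ] 0.0139
-23 jaw -22.9 [-0.4  0.  -0. ] [-0.14  0.05 -0.01] [ 0.6018 -0.2177  0.139 ] 0.0137
-25 jaw -24.9 [ 2.8 -1.2 -1. ] [-0.49 -0.55  0.15] [ 0.6024 -0.2181  0.1393] 0.014
-27 jaw -26.9 [ 4.  -3.4 -2.8] [-0.85 -1.16  0.17] [ 0.603  -0.2186  0.1395] 0.0139
14.1
```

The stop was felt at about -24°, as expected. I'll ease back to relieve the load, release, rise and look.

Run:
```python
from h import *
q=monitor.get_q(); q[6]+=np.radians(2.5); manip.goto_joints(q)
print(monitor.get_contact_force(),monitor.get_torque())
manip.ungrasp(); manip.sleep(.2)
p=monitor.get_position(); manip.servo_line(np.r_[p[:2],.27],rate=.12)
manip.move_to([.35,.25,.35],down(0)); manip.sleep(.3)
print(monitor.get_time_s(),monitor.get_width())
for n in("top","side"):
    c=capture(n); cv2.imwrite(f"pics/{n}3.png",c["image"]); P=pts(c)
    near=np.hypot(P[...,0]-R[0],P[...,1]-R[1])<.045
    q=P[near&(P[...,2]>.135)&(P[...,2]<.15)]
    (cx,cy),(w,h),a=cv2.minAreaRect((q[:,:2]*1000).astype(np.float32)); print(n,"bar",np.round([cx,cy,w,h,a],1),"z",np.median(q[:,2]))
    q=P[near&(P[...,2]>.10)&(P[...,2]<.115)]; rr=np.hypot(*(q[:,:2]-R).T); k=q[(rr>.031)&(rr<.037)&(q[:,2]>.104)]
    A=np.c_[k[:,:2]-R,np.ones(len(k))]; s=np.linalg.lstsq(A,k[:,2],rcond=None)[0]; print(" ring plane",s.round(4),len(k), "circ",cv2.minEnclosingCircle((q[:,:2]*1000).astype(np.float32)))
    for nm,o,lo,hi in(("wide",(.668,.134),.068,.085),("cover",(.4715,.228),.048,.06)):
        q=P[(np.hypot(P[...,0]-o[0],P[...,1]-o[1])<.06)&(P[...,2]>lo)&(P[...,2]<hi)]
        if len(q)>5: print(" ",nm,len(q),np.round(cv2.minAreaRect((q[:,:2]*1000).astype(np.float32))[0],1))
a,b=[cv2.imread(f"pics/{n}3.png") for n in("top","side")]
cv2.imwrite("pics/end.png",np.hstack([cv2.resize(a[130:230,334:434],(400,400)),cv2.resize(b[98:198,289:389],(400,400))]))
```

```text
[ 0.10032773 -0.38743454 -1.23685846] [-0.1649917   0.01592932  0.00825618]
19.325 0.09187556941930802
top bar [ 599.2 -216.8   65.6   15.1   64.5] z 0.14209016346457914
 ring plane [-0.0002 -0.007   0.1083] 117 circ ((599.5215454101562, -217.73941040039062), 38.536380767822266)
  wide 230 [667.2 134.3]
  cover 111 [471.3 227.7]
side bar [ 600.8 -218.1   65.    16.    64.6] z 0.14115799672881202
 ring plane [ 0.0231 -0.0228  0.1086] 92 circ ((599.957275390625, -218.11538696289062), 38.80372619628906)
  cover 213 [471.7 226.8]
```

View pics/end.png

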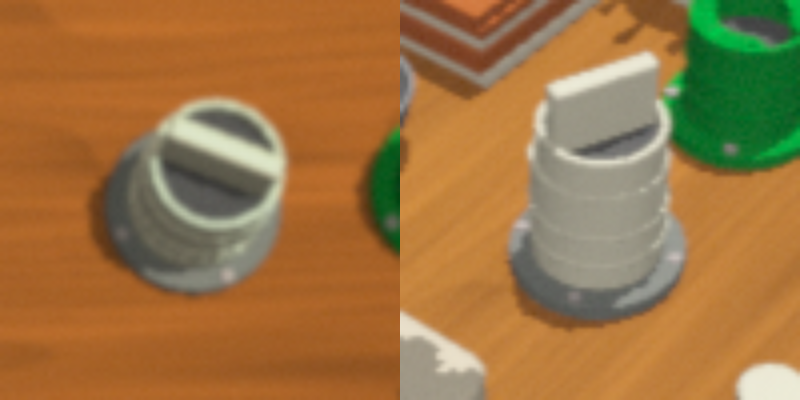

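Both views show the bar across the notches (top crop at 220,155) and the ring flush on the rim (side crop at 600,150). I'll hand in.

Run:
```python
from h import *
print(monitor.get_time_s()); job.close_job()
```

```text
19.425
the job is handed in; nothing more can be done
```

I fitted the narrow stage into the white receiver and handed the job in at 19.4 s of the 48 s allowed. I pinched it by its bar, lowered it through the notches and seated it. Then I turned it clockwise until I felt the stop, just past a quarter turn, backed off 2.5°, let go and moved the arm clear.

**Final camera checks:**
- **Position:** the stage axis is about 2 mm from the receiver's, where 10 mm is allowed. Its origin is about 64 mm up, against 65 mm when fully down.
- **Angle:** the bar is about 2.5° from the receiver's y axis, where 20° is allowed.
- **Level:** the ring-top fit gives 0.4° of tilt in the top view and 1.9° in the side view. I put the difference down to the few points in the side fit; both are well under 7°.
- **Other parts:** the cover is within 1 mm of its start in both views, and the wide stage is too in the top view. My side-view check returned no reading for the wide stage.

One script stopped partway through the turn on a print error of mine, and I continued from the joint angles as they stood. The close call reported no verdict.

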